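# Lock the reference weight into its travel cradle

### The job

The 200 g reference weight is going out for calibration and already stands in its travel cradle. Fit the steel keep plate that lies on the bench: tilt it so that its oblong eye goes past the wide T-head of the cradle's stud, level it over the weight so that it can no longer lift off the stud, and press its free end home on the dowel until the spring plunger snaps out over it; then let go. The stud's pillar is only lightly clamped at its setting, so feel for its neck and keep pushes on it under 12 N, and nothing between plate and cradle over 30 N; keep the weight standing in its nest and leave the other things on the bench where they are.

Things in the scene. Friction and masses are not known exactly. Their poses are not given: they have to be found in the camera images.
- cradle: Travel cradle for a weight, fixed to the bench: aluminium base 218 x 76 mm, 11 mm high. Along its own x: catch bracket at the -x end, black round nest in the middle, steel pillar with the T-headed stud at the +x end. Origin on the bench, z up. The plate's seat is the plane 59 mm up: top of the bracket's ledge (x -84 to -50 mm, 36 mm wide) and of the pillar (46 x 36 mm).
- seat (a point): Cradle point 59 mm straight above its origin, axes as the cradle's: when fitted, the keep plate's origin is here and its axes are parallel (eye towards the stud).
- stud_mid (a point): Cradle point 57.5 mm along +x from the origin, at the height of the pillar's top (59 mm): middle setting of the stud. The pillar is clamped through slots: the stud's real axis stands up to 12 mm from here along x, either way (across: exact). Where is not measured: see or feel it. It is lightly clamped: keep sideways pushes on the neck under 12 N.
- stud_head (a point): Cradle point 73 mm above the bench over stud_mid: level of the underside of the stud's T-head. Head 56 mm long (cradle x) x 12 mm wide x 4 mm thick, centred on a round neck 8 mm in diameter and 14 mm high between pillar top and head. Moves with the unmeasured setting: this point is only its middle.
- dowel (a point): Centre of the fixed upright dowel at ledge height (59 mm), 64.5 mm from the origin along -x: 8 mm diameter, 7 mm tall, the upper 3.5 mm tapering to 3 mm diameter.
- plunger (a joint): Ball-nose spring plunger: how far it is pushed in, m (0 = out, limit 0.005); 3.6 N at first, 0.6 N more per mm, polished.
- nose (a point): Tip of the plunger's nose (10 mm diameter, along the cradle's x, pointing to +x), 8.3 mm above the seat plane, x = -82 mm. Out, it overhangs the fitted plate's end by 2 mm just above it: press the plate's end down past it (about 10 N) and it snaps out over the plate. Its housing starts 3.5 mm behind the fitted plate's end and stands 13.5 mm above the seat plane.
- keep_plate: Loose keep plate: flat steel 169 x 40 x 4 mm, 180 g, lying on the bench, black grip upward. Origin at the middle of its underside, x along its length towards the eye, z up. Eye x 40 to 75 mm, end bar beyond it 9.5 mm wide; dowel hole at the -x end, 9.5 mm diameter. The eye is shorter than the stud's head, so level it cannot pass the head.
- eye (a point): Centre of the oblong eye (35 mm long in x, 18 mm wide) at the underside, plate x = +57.5 mm. It passes the head so: plate tilted about 27 degrees, eye's end low; end bar down past the head's +x end, drawn to -x under the head until it meets the neck. Kept there, the plate can be lowered: the eye's other edge clears the head's -x end by only 1 to 3 mm.
- bar (a point): Inner edge of the end bar at the underside, plate x = +75 mm, the edge that meets the neck. Tilted 27 degrees the bar passes under the head with this edge 5 to 10 mm above the pillar's top. Below about 10 degrees the whole eye is under the head and the plate can slide along x to its seat.
- hole (a point): Centre of the plate's dowel hole, at the underside: x = -64.5 mm of the plate.
- grip (a point): Middle of the black grip, 22 mm above the plate's underside, plate x = -30 mm: an upright block 10 mm thick (plate x), 34 mm wide (y), top 32 mm above the underside, on an 18 mm foot 7 mm high. Made to be pinched along the plate's x.
- nest (a point): Centre of the nest's floor in the cradle, 11 mm above the cradle's origin; nest ring 11 mm high, 34 mm inside.
- weight_200g: Brass 200 g weight with knob, 30 mm diameter, 46 mm tall, loose in the cradle's nest; origin at the centre of its foot. Its top is 2 mm below the fitted plate.
- weight_500g: Bystander: brass weight, 38 mm diameter, 60 mm tall, standing on the bench; origin at its foot.
- weight_100g: Bystander: brass weight, 24 mm diameter, 37 mm tall, standing on the bench; origin at its foot.
- weight_50g: Bystander: brass weight, 20 mm diameter, 30 mm tall, standing on the bench; origin at its foot.
- jar_white_b: Bystander: lidded sample jar, 49 mm diameter, 57 mm tall; origin at its foot.
- beaker_100: Bystander: empty glass beaker, 54 mm diameter, 68 mm tall; origin at its foot.
- tape_masking: Bystander: roll of masking tape lying flat, 94 mm diameter, 25 mm tall; origin at the centre of its underside.
- forceps: Bystander: steel forceps lying flat, 133 mm long (own y), 14 mm wide, 9 mm high; origin at the middle of the underside.
There are look-alikes about, which are no part of the job. Leave any red look-alike of the weight_200g alone.

How it is judged (in metres and radians):
On the way:
1. the eye has gone past the stud's head: the plate's eye is round the neck, below the head, the plate no more than 17 degrees from level (z of eye in the frame of stud_mid below 0.0095 m and horizontal distance between eye and stud_mid below 0.027 m and angle between keep_plate's own z axis and vertical below 0.3 rad), for 0.1 s.
At the end, for the whole second after the job is handed in: The plate is level (0.02 rad), still and on its seat (height within 1.5 mm), eye round the neck under the T-head (within 4 mm of stud_mid), hole on the dowel (2.5 mm), plunger out again (under 0.8 mm in), the 200 g weight upright in its nest (within 5 mm) (angle between keep_plate's own z axis and vertical below 0.02 rad and z of keep_plate in the frame of seat between -0.0015 and 0.0015 m and horizontal distance between hole and dowel below 0.0025 m and horizontal distance between eye and stud_mid below 0.004 m and value of joint plunger below 0.0008 m and angle between weight_200g's own z axis and vertical below 0.1 rad and distance between weight_200g and nest below 0.005 m and linear speed of keep_plate below 0.01 m/s); the robot touches nothing.
It fails at once if the plate pushed or pulled against the stud's neck with more than 12 N (contact force between keep_plate and stud_neck above 12 N).
It fails at once if plate and cradle (with stud and plunger) forced together with more than 30 N (contact force between keep_plate and cradle above 30 N).
It fails at once if the 200 g weight tipped or pulled out of its nest (angle between weight_200g's own z axis and vertical above 0.25 rad or distance between weight_200g and nest above 0.012 m).
It fails at once if a bystander (weights, jar, beaker, tape, forceps) moved by more than 30 mm (distance of any of weight_500g, weight_100g, weight_50g, jar_white_b, beaker_100, tape_masking, forceps from where it was at the start of the episode above 0.03 m).
It also fails if it takes over 48 s, if anything falls off the work surface, if the arm or the gripper's body presses on something with over 40 N, if the wrist force passes 120 N, or if a joint passes its speed limit or range.

### The arm

A 7-joint arm with a two-finger parallel gripper is mounted at the origin on a cart in front of the work surface, level with it; the furniture and walls round the work are solid. World frame = base frame: x ahead of the robot, y to its left, z up, the work surface at z = 0. Lengths are in m, angles in degrees, forces in N, time in s.
With the tool pointing down it reaches from about 0.35 to 0.9 m from the base axis. Payload 7.2 kg.
Tool frame: the origin (TCP) lies at the very end of the fingers, on their centre line; the grasp point (between the pads) lies 19 mm behind it; z points along the fingers, y is the line along which they close (so a half turn about z gives the same grasp; the last joint's range is limited). The gripper opens to 88 mm and grips with 3 to 60 N. Pads are 20 mm wide; open, the fingers measure 115 mm over their backs; the gripper's body (75 mm by 178 mm) begins 61 mm behind the grasp point.
Start: joints at [-76.329, 23.554, -0.728, 91.456, 0.321, 64.991, -4.71], TCP at [0.189, 0.596, 0.223] pointing down, gripper open.
Joint ranges: [-169.25, 169.25], [-16.82, 113.86], [-84.01, 82.57], [7.8, 145.47], [-59.2, 239.2], [7.22, 106.19], [-163.78, 163.78]. Speed limits (degrees/s): [136.94, 136.94, 172.46, 172.46, 180, 180, 180].

### API

Orientations are given as [roll, pitch, yaw] about the fixed x, y, z axes, in that order (R = Rz(yaw) Ry(pitch) Rx(roll)).
In Python, from plant import ctrl gives the robot as it stands. The module is installed in compiled form; this text tells all that it offers.
- The arm moves only by the tool play_rows, never from a script. Its argument "plan" is a list of rows, each a list of 2 entries, a list of its own where there are three numbers: the shift along the tool's x, y, z in units of 25 mm (1.0 is 25 mm), then the turn, a rotation vector about the tool's x, y, z in units of 5 degrees (1.0 is 5 degrees). A call has 1 to 12 rows; each row shifts and turns the commanded pose from where the row before left it, along the tool's axes as they then stand; what a row does not reach is not made up. A row lasts 1/10 s, in which the tool goes at most 50 mm and 8.59 degrees, less where a joint would pass 70% of its speed; a pose out of reach is approached as far as the arm can. A call is refused whole if a number of a shift passes 1 or a number of a turn 1, either way. A call with a gripper value outside its range is refused whole. "claw" is the closure, from 0 (fully open) to 1 (shut), set as the call begins (left out, the last holds). The fingers move at their own pace and stop on an object; "force" is the grip in N (left out, the last holds). Time passes only in rows, so rows that do not move let the fingers close. It gives the time, the measured TCP pose, the force, the opening and the grip force at its end, in the units of the state.
- ctrl.read_state(): the state, without advancing time (a new reading comes with each control period).
- ctrl.grab_frame(name): name is "side" or "top" or "wrist"; returns the picture (420x560x3 uint8, red, green, blue); there is no depth.
- ctrl.camera_model(name): a dict with "fx", "fy", "cx", "cy" (pixels), "view" (4x4, takes a point from world to camera coordinates); the wrist camera has in their place "hand_eye" (4x4, takes a point from camera to tool coordinates, whose origin is the TCP and whose axes are the flange's). Camera axes: x right, y up, looking along -z (the intrinsics and any distortion apply to the point x, -y, -z); pixel columns grow to the right and rows downward; lengths in m; the calibration is good to about 2 mm. The wrist camera is an equidistant fisheye: a pixel r from the principal point sees the ray r / f radians off the axis. A picture is of the moment at which its call begins: read the wrist's pose just before it. camera_model takes no time and is no camera call.
- ctrl.job_done(): hands the job in; it is judged then, once.
The state is a dict: "clock": time; "joint_pos": joint angles; "qd": joint speeds; "effort": joint torques, N m; "eef_pos": TCP position; "eef_rot": TCP orientation; "wrist_force": force on the tool from outside, world axes, zero at the start; "wrist_torque": the same for the moment, N m; "opening": opening from 0.0 (shut) to 1.0 (fully open); "grip_force": force on a finger pad.
Only numpy, scipy, OpenCV 4.12 (cv2) and the standard library are available. Lean on these libraries where they do the work, as an engineer would, in place of code of your own. Each camera call takes 0.05 s, during which the arm holds its last target. There are 200 camera calls.

## Working session

There is one attempt and no reset: what is moved stays moved. The work goes in short steps, Python scripts to look and compute and a tool call to move; the robot and the scene stay as the last step left them, time stands still between calls to the robot, and variables do not carry over. Pictures are saved under pics/ and viewed, at most 10 in all, crops included, and the job is handed in when it is done.

Besides the shell and the picture viewer there is one more tool, called as name(argument=value, ...) on one line, values as JSON. play_rows: Moves the arm, as the interface text tells. Its arguments: {"type":"object","properties":{"plan":{"type":"array"},"claw":{"type":"number"},"force":{"type":"number"}},"required":["plan"]}

```bash
mkdir -p pics; cat > h.py <<'E'
import numpy as np,cv2
from plant import ctrl
from scipy.spatial.transform import Rotation as R
def ray(name,u,v,m=None):
    m=m or ctrl.camera_model(name); V=np.array(m["view"]); 
    d=np.array([(u-m["cx"])/m["fx"],-(v-m["cy"])/m["fy"],-1.])
    Rm=V[:3,:3]; return -Rm.T@V[:3,3], Rm.T@d
def onz(name,u,v,z):
    o,d=ray(name,u,v); return o+d*(z-o[2])/d[2]
def proj(name,p):
    m=ctrl.camera_model(name); c=(np.array(m["view"])@np.r_[p,1])[:3]
    return np.array([m["cx"]+m["fx"]*c[0]/-c[2], m["cy"]-m["fy"]*c[1]/-c[2]])
def snap(name,fn):
    im=ctrl.grab_frame(name); cv2.imwrite(fn,im[:,:,::-1]); return im
E
python3 - <<'E'
from h import *
for n in("side","top"):
    snap(n,f"pics/{n}0.png"); m=ctrl.camera_model(n); print(m.keys(),m["fx"]); o,d=ray(n,280,210); print(o,d)
a=cv2.imread("pics/top0.png")
print(ctrl.camera_model("wrist")); print(ctrl.read_state())
E
```

```text
dict_keys(['fx', 'fy', 'cx', 'cy', 'view']) 386.1478771950127
[ 0.36298833 -0.44554515  0.60945215] [ 0.19806499  0.77744222 -0.59698966]
dict_keys(['fx', 'fy', 'cx', 'cy', 'view']) 418.4328662569286
[0.36498869 0.23450738 0.93342956] [ 0.18964897  0.02773692 -0.98176473]
{'fx': 325.19226210127806, 'fy': 325.19226210127806, 'cx': 289.9725056006702, 'cy': 206.98404883829272, 'hand_eye': array([[-1.01699332e-03,  9.52886205e-01,  3.03326302e-01,
         8.36935932e-02],
       [ 9.99999436e-01,  8.75941143e-04,  6.01070576e-04,
         2.58347351e-04],
       [ 3.07055874e-04,  3.03326742e-01, -9.52886559e-01,
        -1.62065294e-01],
       [ 0.00000000e+00,  0.00000000e+00,  0.00000000e+00,
         1.00000000e+00]])}
{'clock': 0.1, 'joint_pos': array([-76.33174988,  23.59514123,  -0.7301291 ,  91.49991426,
         0.31921186,  64.9909711 ,  -4.7117052 ]), 'qd': array([-0.00803518, -0.09605198,  0.00036987, -0.19410824,  0.0931141 ,
        0.06006913, -0.04552508]), 'effort': array([ 3.08382878e-03, -5.89099967e+01,  6.43783528e-01, -2.91709006e+01,
       -5.38234063e-02,  1.45440584e-02,  4.93749724e-05]), 'eef_pos': array([0.18859895, 0.59537181, 0.22189147]), 'eef_rot': array([-1.79916053e+02,  3.74970794e-03,  1.62424519e+02]), 'wrist_force': array([-0.30209649, -0.42654218, -0.24826281]), 'wrist_torque': array([-0.04618298,  0.05059252, -0.01731943]), 'grip_force': 0.0, 'opening': 0.9996633302887862}
```

View pics/top0.png

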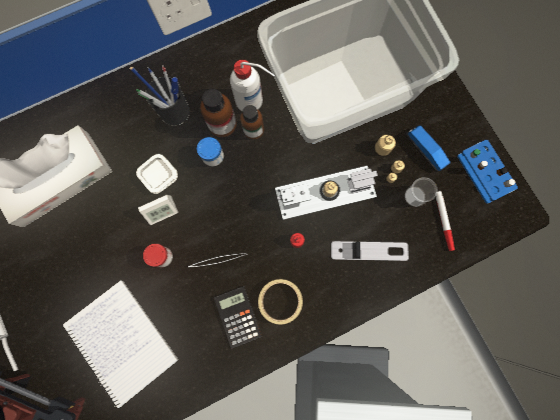

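View pics/side0.png

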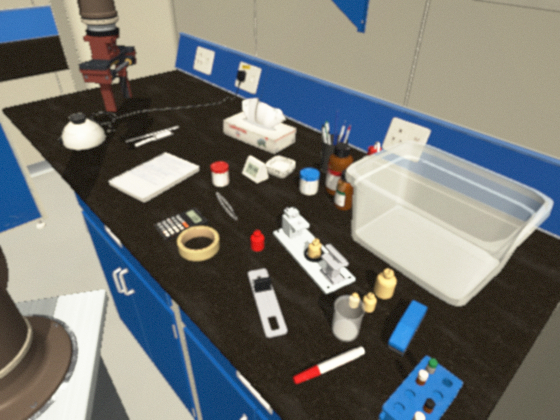

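```bash
python3 - <<'E'
from h import *
a=cv2.imread("pics/top0.png")
cv2.imwrite("pics/crop.png",cv2.resize(a[160:270,268:418],None,fx=5.3,fy=5.3,interpolation=cv2.INTER_CUBIC)[:600,:800])
hsv=cv2.cvtColor(a,cv2.COLOR_BGR2HSV)
m=((hsv[:,:,1]<60)&(hsv[:,:,2]>110)).astype(np.uint8)
m=cv2.morphologyEx(m,cv2.MORPH_CLOSE,np.ones((3,3)))
for c in cv2.findContours(m,cv2.RETR_EXTERNAL,cv2.CHAIN_APPROX_SIMPLE)[0]:
    x,y,w,h=cv2.boundingRect(c)
    if cv2.contourArea(c)>150 and 260<x<420 and 150<y<270: 
        r=cv2.minAreaRect(c);print(cv2.contourArea(c),r)
        b=cv2.boxPoints(r)
        for z in(0.004,0.011): P=np.array([onz("top",*p,z)[:2] for p in b]);print(z,P.mean(0),np.round(P,4).tolist(),[round(float(np.linalg.norm(P[i]-P[i-1])),4) for i in range(4)])
E
```

```text
1179.0 ((369.5001525878906, 250.4905548095703), (77.26925659179688, 18.317493438720703), 1.080924153327942)
0.004 [0.46495012 0.05707138] [[0.4413, 0.1422], [0.4819, 0.1429], [0.4886, -0.0289], [0.448, -0.028]] [0.1704, 0.0406, 0.1719, 0.0406]
0.011 [0.46419726 0.05840774] [[0.4407, 0.1429], [0.481, 0.1436], [0.4877, -0.0269], [0.4474, -0.026]] [0.1691, 0.0403, 0.1706, 0.0403]
256.0 ((414.8479919433594, 192.16400146484375), (26.38560676574707, 21.108484268188477), 79.69515228271484)
0.004 [ 0.60410973 -0.0440017 ] [[0.6284, -0.0149], [0.6402, -0.0626], [0.5797, -0.0728], [0.5681, -0.0257]] [0.0612, 0.0491, 0.0614, 0.0485]
0.011 [ 0.60230879 -0.04190411] [[0.6264, -0.0131], [0.6381, -0.0604], [0.578, -0.0704], [0.5666, -0.0237]] [0.0608, 0.0488, 0.0609, 0.0481]
3113.5 ((328.2514343261719, 191.2333526611328), (33.173397064208984, 102.83964538574219), 76.55138397216797)
0.004 [0.59506529 0.15283062] [[0.5972, 0.2769], [0.6677, 0.0492], [0.5919, 0.0305], [0.5235, 0.2547]] [0.077, 0.2384, 0.078, 0.2345]
0.011 [0.59333247 0.15344577] [[0.5954, 0.2766], [0.6654, 0.0506], [0.5902, 0.032], [0.5223, 0.2546]] [0.0764, 0.2366, 0.0775, 0.2327]
```

View pics/crop.png

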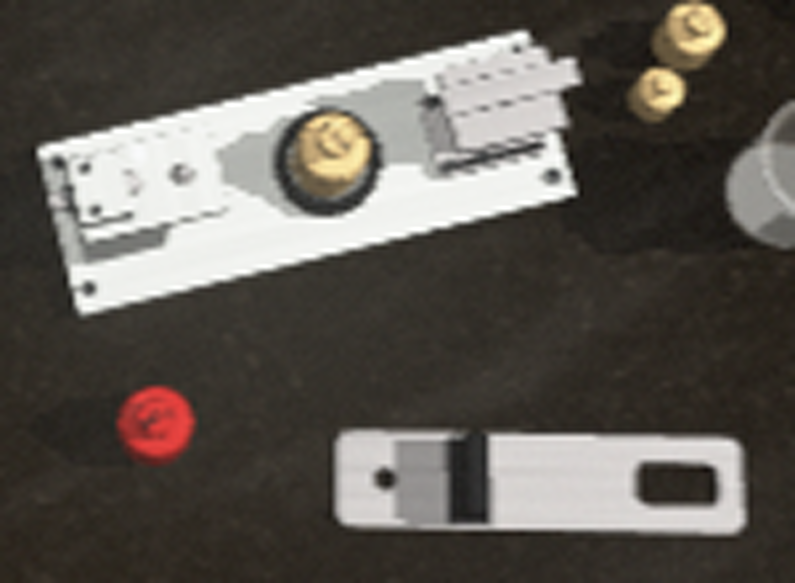

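```bash
cat >> h.py <<'E'
def crop(u,v): return u/5.3+268-.5+.5/5.3, v/5.3+160-.5+.5/5.3
E
python3 - <<'E'
from h import *
g=lambda u,v,z: onz("top",*crop(u,v),z)
tl,bl,br=[g(*p,.011) for p in((38,148),(82,315),(577,195))]
print(tl,bl,br,np.linalg.norm(tl-bl),np.linalg.norm(br-bl))
x=(br-bl)/np.linalg.norm(br-bl); yaw=np.degrees(np.arctan2(x[1],x[0])); c=(tl+br)/2
print("cradle",c,yaw, np.degrees(np.arctan2(*(bl-tl)[1::-1])))
Rz=R.from_euler('z',yaw,degrees=True).as_matrix(); o=np.r_[c[:2],0]
for n,p in dict(dowel=(-.0645,0,.066),nest=(0,0,.0105),wtop=(0,0,.057),head0=(.0295,0,.077),head1=(.0855,0,.077)).items():
    q=proj("top",o+Rz@np.array(p)); print(n,q,(q-[268,160]+.5)*5.3)
# beacons
for n,uv,z in(("w100?",(690,35),.037),("w50",(657,90),.03),("beaker",(790,190),.03)): print(n,g(*uv,z))
for n,uv in(("hole",(386,479)),("eye",(679,485))): print(n,g(*uv,.004))
s=ctrl.read_state(); print(s["eef_pos"],s["eef_rot"])
E
```

```text
[0.59439322 0.27565705 0.011     ] [0.52306047 0.25245518 0.011     ] [0.58720266 0.04477612 0.011     ] 0.07501125417178428 0.21735872240095588
cradle [0.59079794 0.16021658 0.011     ] -72.83656800922894 -161.98223493507444
dowel [298.55621397 192.95694147] [164.59793405 177.32178979]
nest [325.47729396 191.99412574] [307.27965799 172.21886643]
wtop [327.41693338 186.97440879] [317.5597469  145.61436659]
head0 [341.78572082 181.42906319] [393.71432032 116.22403488]
head1 [367.23938134 175.33175037] [528.6187211   83.90827695]
w100? [0.65288111 0.00358113 0.037     ]
w50 [0.63009513 0.0156045  0.03      ]
beaker [ 0.5899699  -0.04017047  0.03      ]
hole [0.46224286 0.12142226 0.004     ]
eye [ 0.46689342 -0.00096366  0.004     ]
[0.18859895 0.59537181 0.22189147] [-1.79916053e+02  3.74970794e-03  1.62424519e+02]
```

play_rows(plan=[[[0,0,0],[0,0,-1]],[[0,0,0],[0,0,-1]],[[0,0,0],[0,0,-1]],[[0,0,0],[0,0,-1]],[[0,0,0],[0,0,-1]],[[0,0,0],[0,0,-1]],[[0,0,0],[0,0,-0.92]],[[-0.5,-0.98,0],[0,0,0]],[[-0.5,-0.98,0],[0,0,0]],[[-0.5,-0.98,0],[0,0,0]],[[-0.5,-0.98,0],[0,0,0]],[[-0.5,-0.98,0],[0,0,0]]], claw=0)

```text
clock: 1.3
eef_pos: [0.285, 0.4959, 0.2222]
eef_rot: [-180.0, -0.0, -163.0]
wrist_force: [0.1, -0.7, 0.5]
opening: 0.996
grip_force: 0.0
```

play_rows(plan=[[[-0.5,-0.98,0],[0,0,0]],[[-0.5,-0.98,0],[0,0,0]],[[-0.5,-0.98,0],[0,0,0]],[[-0.5,-0.98,0],[0,0,0]],[[-0.5,-0.98,0],[0,0,0]],[[-0.5,-0.98,0],[0,0,0]],[[-0.5,-0.98,0],[0,0,0]],[[-0.5,-0.98,0],[0,0,0]],[[-0.5,-0.98,0],[0,0,0]],[[-0.5,-0.98,0],[0,0,0]],[[-0.5,-0.98,0],[0,0,0]],[[-0.5,-0.98,0],[0,0,0]]])

```text
clock: 2.5
eef_pos: [0.5144, 0.2588, 0.2223]
eef_rot: [-180.0, -0.0, -163.0]
wrist_force: [0.7, 0.9, 0.4]
opening: 0.999
grip_force: 0.0
```

play_rows(plan=[[[-0.5,-0.98,0],[0,0,0]],[[-0.5,-0.98,0],[0,0,0]],[[-0.5,-0.98,0],[0,0,0]],[[-0.5,-0.98,0],[0,0,0]],[[-0.5,-0.98,0],[0,0,0]],[[0,0,0],[0,0,0]],[[0,0,0],[0,0,0]],[[0,0,0],[0,0,0]],[[0,0,0],[0,0,0]]])

```text
clock: 3.4
eef_pos: [0.6087, 0.1623, 0.2226]
eef_rot: [180.0, -0.0, -162.9]
wrist_force: [-0.7, -0.0, 1.0]
opening: 1.002
grip_force: 0.0
```

```bash
cat >> h.py <<'E'
def wpose():
    s=ctrl.read_state(); T=np.eye(4); T[:3,:3]=R.from_euler('xyz',s["eef_rot"],degrees=True).as_matrix(); T[:3,3]=s["eef_pos"]
    return T, T@np.array(ctrl.camera_model("wrist")["hand_eye"])
def wonz(C,u,v,z):
    m=ctrl.camera_model("wrist"); a=np.array([u-m["cx"],v-m["cy"]])/m["fx"]; r=np.hypot(*a)
    d=np.r_[np.sin(r)*a/max(r,1e-9)*[1,-1],-np.cos(r)]; d=C[:3,:3]@d; o=C[:3,3]; return o+d*(z-o[2])/d[2]
def wproj(C,p):
    m=ctrl.camera_model("wrist"); c=C[:3,:3].T@(np.array(p)-C[:3,3]); h=np.hypot(c[0],c[1]); th=np.arctan2(h,-c[2])
    return np.array([m["cx"]+m["fx"]*th*c[0]/h, m["cy"]-m["fx"]*th*c[1]/h])
E
python3 - <<'E'
from h import *
s=ctrl.read_state(); print(s["eef_pos"],s["eef_rot"],s["clock"],s["wrist_force"])
T,C=wpose(); np.save("C1.npy",C); snap("wrist","pics/w1.png")
E
```

```text
[0.60874026 0.16231487 0.2226175 ] [ 1.79962499e+02 -1.37496345e-02 -1.62867825e+02] 3.4 [-0.67055998 -0.0160689   0.9500605 ]
```

View pics/w1.png

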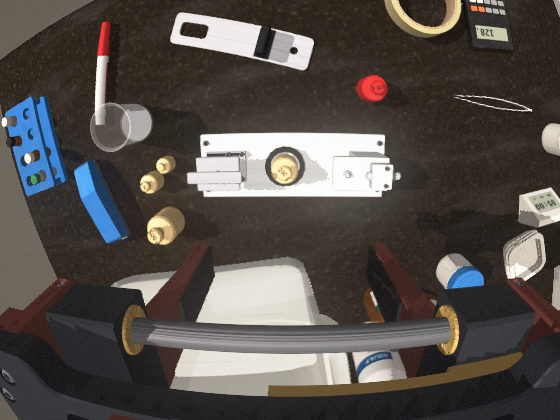

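```bash
python3 - <<'E'
import cv2,numpy as np
a=cv2.imread("pics/w1.png")
A=cv2.resize(a[128:204,180:408],None,fx=3.5,fy=3.5,interpolation=cv2.INTER_CUBIC)
B=cv2.resize(a[8:76,165:393],None,fx=3.5,fy=3.5,interpolation=cv2.INTER_CUBIC)
cv2.imwrite("pics/w1c.png",np.vstack([A,B])); print(A.shape,B.shape)
E
```

```text
(266, 798, 3) (238, 798, 3)
```

View pics/w1c.png

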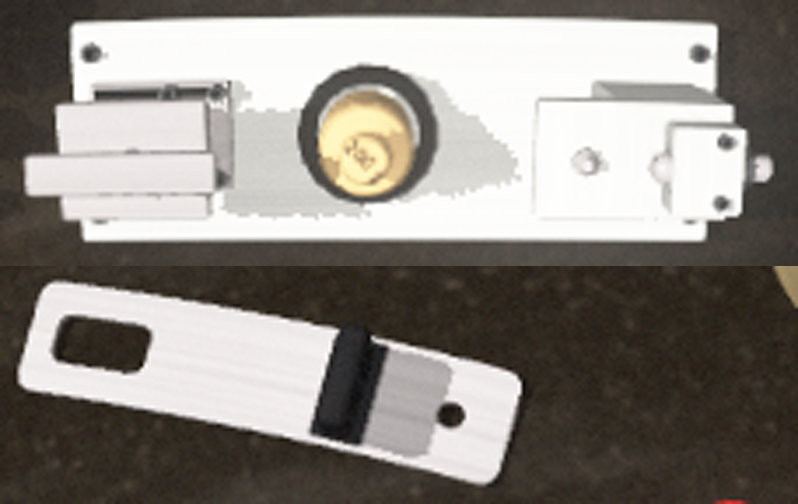

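```bash
python3 - <<'E'
from h import *
C=np.load("C1.npy")
A=lambda u,v,z: wonz(C,(u+.5)/3.5-.5+180,(v+.5)/3.5-.5+128,z)
B=lambda u,v,z: wonz(C,(u+.5)/3.5-.5+165,(v-266+.5)/3.5-.5+8,z)
P={}
c=[A(*p,.011) for p in((72,22),(717,25),(705,240),(82,240))]
print("base",np.round(c,4).tolist(),[round(float(np.linalg.norm(c[i]-c[i-1])),4) for i in range(4)])
d=(c[0]-c[1])+(c[3]-c[2]); yaw=np.arctan2(d[1],d[0]); print("yaw",np.degrees(yaw),"ctr",np.mean(c,0))
ex=np.array([np.cos(yaw),np.sin(yaw),0]); ey=np.array([-ex[1],ex[0],0])
dow=A(587,161,.066); o=dow+.0645*ex; o[2]=0
print("origin by dowel",o)
f=lambda q:np.round([(q-o)@ex*1000,(q-o)@ey*1000],1)
for n,q in dict(basectr=np.mean(c,0),ring=A(368,134,.022),knob=A(364,155,.055),nose=A(652,167,.067),head_px=A(24,174,.077),head_mx=A(215,174,.077),head_t=A(120,153,.077),head_b=A(120,195,.077),pil_px=A(59,130,.059),pil_mx=A(211,130,.059),pil_t=A(130,102,.059),ledge_t=A(570,99,.059),ledge_b=A(570,219,.059),ledge_px=A(535,150,.059)).items(): print(n,f(q),end='; ')
# plate
h=B(451,414,.004); e=[B(*p,.004) for p in((55,343),(148,350),(100,318),(100,372))]
E1=B(33,335,.004);E2=B(508,428,.004)
print("\nhole",h,"eye",np.mean(e[:2],0),np.mean(e[2:],0),"eyelen",np.linalg.norm(e[0]-e[1]))
eye=(np.mean(e[:2],0)+np.mean(e[2:],0))/2; dd=eye-h; print("len",np.linalg.norm(dd),"yaw",np.degrees(np.arctan2(dd[1],dd[0])),"org",h+dd*64.5/122, "grip",h+dd*34.5/122)
print("griptop",B(352,334,.032),B(328,434,.032))
E
```

```text
base [[0.5874, 0.0457, 0.011], [0.5246, 0.2528, 0.011], [0.5964, 0.2753, 0.011], [0.6604, 0.0671, 0.011]] [0.076, 0.2163, 0.0752, 0.2179]
yaw -73.0187685628887 ctr [0.5922119  0.16021354 0.011     ]
origin by dowel [0.59377056 0.15088647 0.        ]
basectr [-9.4  1.2]; ring [-0.7  0.7]; knob [-0.   0.9]; nose [-83.7   1.3]; head_px [97.  1.]; head_mx [41.1  1.7]; head_t [68.  -4.6]; head_b [68.7  7.5]; pil_px [90.9 -8.4]; pil_mx [44.6 -7.6]; pil_t [ 68.6 -16.3]; ledge_t [-60. -17.]; ledge_b [-61.4  19.2]; ledge_px [-50.1  -1.7]; 
hole [0.46325026 0.12186779 0.004     ] eye [4.69216948e-01 4.12869436e-04 4.00000000e-03] [ 4.68833904e-01 -8.44138383e-05  4.00000000e-03] eyelen 0.03382486350933382
len 0.12184051325439349 yaw -87.28319676671791 org [0.46630352 0.05752452 0.004     ] grip [0.4648834  0.08745162 0.004     ]
griptop [0.45176034 0.08657437 0.032     ] [0.48464593 0.08910035 0.032     ]
```

play_rows(plan=[[[0,0,0],[0,0,0.97]],[[0,0,0],[0,0,0.97]],[[0,0,0],[0,0,0.97]],[[0.973,-0.453,0.6],[0,0,0]],[[0.973,-0.453,0.6],[0,0,0]],[[0.973,-0.453,0.6],[0,0,0]],[[0.973,-0.453,0.6],[0,0,0]],[[0.973,-0.453,0.6],[0,0,0]],[[0.973,-0.453,0.6],[0,0,0]],[[0,0,0.8],[0,0,0]],[[0,0,0.8],[0,0,0]],[[0,0,0],[0,0,0]]])

```text
clock: 4.65
eef_pos: [0.4649, 0.087, 0.0911]
eef_rot: [-180.0, -0.2, -177.5]
wrist_force: [0.3, 0.2, -0.0]
opening: 1.0
grip_force: 0.0
```

```bash
python3 - <<'E'
from h import *
s=ctrl.read_state(); print(s["eef_pos"],s["eef_rot"],s["clock"],s["wrist_force"])
T,C=wpose(); np.save("C2.npy",C); snap("wrist","pics/w2.png")
E
```

```text
[0.46488711 0.08695247 0.09112165] [-179.96482389   -0.18406843 -177.46696651] 4.65 [ 0.34076197  0.20426685 -0.0452675 ]
```

View pics/w2.png

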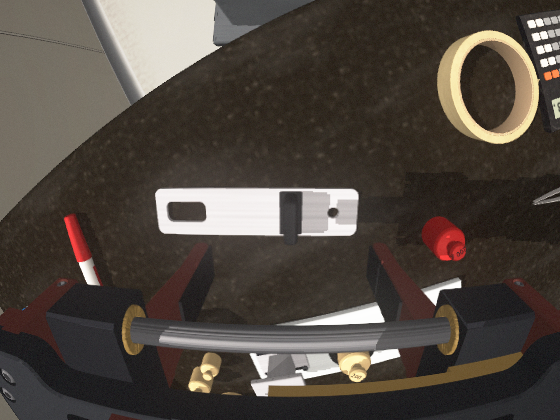

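play_rows(plan=[[[0,0,0.8],[0,0,0]],[[0,0,0.8],[0,0,0]],[[0,0,0.8],[0,0,0]],[[0,0,0.4],[0,0,0]],[[0,0,0.3],[0,0,0]],[[0,0,0],[0,0,0]],[[0,0,0],[0,0,0]]])

```text
clock: 5.4
eef_pos: [0.4671, 0.0869, 0.0158]
eef_rot: [180.0, 0.0, -177.5]
wrist_force: [-0.0, 0.1, 0.0]
opening: 1.006
grip_force: 0.0
```

play_rows(plan=[[[0,0,0],[0,0,0]],[[0,0,0],[0,0,0]],[[0,0,0],[0,0,0]],[[0,0,0],[0,0,0]],[[0,0,0],[0,0,0]],[[0,0,0],[0,0,0]],[[0,0,0],[0,0,0]],[[0,0,0],[0,0,0]],[[0,0,0],[0,0,0]],[[0,0,0],[0,0,0]]], claw=1, force=55)

```text
clock: 6.4
eef_pos: [0.4666, 0.0867, 0.0151]
eef_rot: [180.0, -0.0, -177.5]
wrist_force: [-0.5, 0.5, 0.0]
opening: 0.126
grip_force: 0.0
```

play_rows(plan=[[[0,0,0],[0,0,0]],[[0,0,0],[0,0,0]],[[0,0,0],[0,0,0]],[[0,0,0],[0,0,0]]])

```text
clock: 6.8
eef_pos: [0.4666, 0.0868, 0.0151]
eef_rot: [180.0, -0.0, -177.5]
wrist_force: [-0.3, 0.3, -0.5]
opening: 0.109
grip_force: 55.0
```

play_rows(plan=[[[0,0,-0.3],[0,0,0]],[[0,0,-0.6],[0,0,0]],[[0,0,-0.9],[0,0,0]],[[0,0,-0.9],[0,0,0]],[[0,0,-0.9],[0,0,0]],[[0,0,-0.9],[0,0,0]],[[0,0,-0.9],[0,0,0]],[[0,0,-0.6],[0,0,0]],[[0,0,0],[0,0,0]],[[0,0,0],[0,0,0]]])

```text
clock: 7.8
eef_pos: [0.4663, 0.0867, 0.165]
eef_rot: [180.0, 0.0, -177.5]
wrist_force: [-1.2, 0.0, -2.2]
opening: 0.111
grip_force: 55.0
```

```bash
cat >> h.py <<'E'
YAW=-73.0; O=np.array([.5948,.1512,0])
M=np.array([[0,-1,0],[-1,0,0],[0,0,-1.]]).T   # tool axes as columns in plate frame
TP=np.array([-.030,0,.0151])                  # TCP in plate
RC=R.from_euler('z',YAW,degrees=True).as_matrix()
def pose(Xb,Zb,th,Y=0):
    Rt=R.from_euler('y',th,degrees=True).as_matrix()
    p=np.array([Xb,Y,Zb])/1000+Rt@(TP-[.075,0,0])
    return O+RC@p, RC@Rt@M
def where():
    T,_=wpose(); Rp=RC.T@T[:3,:3]@M.T; b=RC.T@(T[:3,3]-O)+Rp@(np.array([.075,0,0])-TP)
    e=R.from_matrix(Rp).as_euler('ZYX',degrees=True); return np.round(b*1000,2),np.round(e,2)
def rows(p,Rm,n,start=None):
    T,_=wpose(); p0,R0=(T[:3,3],T[:3,:3]) if start is None else start
    dr=R.from_matrix(R0.T@Rm).as_rotvec(); prev=(p0,R0)
    for k in range(1,n+1):
        q=(p0+(p-p0)*k/n, R0@R.from_rotvec(dr*k/n).as_matrix())
        s=prev[1].T@(q[0]-prev[0])/.025; t=np.degrees(R.from_matrix(prev[1].T@q[1]).as_rotvec())/5
        print([np.round(s,3).tolist(),np.round(t,3).tolist()],end=', '); prev=q
    print()
def stat():
    s=ctrl.read_state(); print("t",s["clock"],"bar X,Y,Z",*where(),"Fcradle",np.round(RC.T@s["wrist_force"],2),"M",np.round(RC.T@s["wrist_torque"],2),"op",round(s["opening"],4))
E
python3 - <<'E'
from h import *
stat()
rows(*pose(104,115,27),14)
C=np.load("C2.npy")
T,C3=wpose(); im=snap("wrist","pics/w3.png"); np.save("C3.npy",C3)
# plate lateral centre from w2
a=cv2.imread("pics/w2.png"); g=cv2.cvtColor(a,cv2.COLOR_BGR2GRAY)
for u in(230,260): 
    v=np.where(g[180:245,u]>120)[0]+180; q=(wonz(C,u,v[0]-.5,.004)+wonz(C,u,v[-1]+.5,.004))/2; print(u,v[0],v[-1],q)
E
```

```text
t 7.8 bar X,Y,Z [ 125.8  -168.06  149.92] [-1.453e+01  1.000e-02  1.000e-02] Fcradle [-0.38 -1.13 -2.21] M [0.05 0.05 0.  ] op 0.111
[[-0.387, 0.121, -0.032], [-0.384, 0.049, -0.204]], [[-0.389, 0.115, -0.029], [-0.384, 0.049, -0.204]], [[-0.391, 0.109, -0.027], [-0.384, 0.049, -0.204]], [[-0.393, 0.103, -0.025], [-0.384, 0.049, -0.204]], [[-0.394, 0.096, -0.024], [-0.384, 0.049, -0.204]], [[-0.396, 0.09, -0.022], [-0.384, 0.049, -0.204]], [[-0.397, 0.084, -0.021], [-0.384, 0.049, -0.204]], [[-0.399, 0.077, -0.02], [-0.384, 0.049, -0.204]], [[-0.4, 0.071, -0.019], [-0.384, 0.049, -0.204]], [[-0.401, 0.065, -0.019], [-0.384, 0.049, -0.204]], [[-0.402, 0.058, -0.018], [-0.384, 0.049, -0.204]], [[-0.403, 0.052, -0.018], [-0.384, 0.049, -0.204]], [[-0.404, 0.045, -0.018], [-0.384, 0.049, -0.204]], [[-0.404, 0.038, -0.019], [-0.384, 0.049, -0.204]], 
230 188 234 [0.46636188 0.0378719  0.004     ]
260 188 235 [0.46569263 0.06263009 0.004     ]
```

View pics/w3.png

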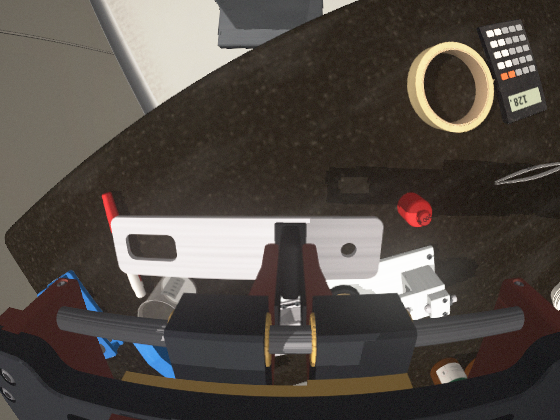

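```bash
python3 - <<'E'
from h import *
a=cv2.imread("pics/w3.png"); g=cv2.cvtColor(a,cv2.COLOR_BGR2GRAY)
Ct=np.array(ctrl.camera_model("wrist")["hand_eye"]); 
m=(g>120).astype(np.uint8)
plane=.0151-.004   # tool z of plate top
def q(u,v): return M@wonz(Ct,u,v,plane)+TP   # plate coords
for u in(200,230):
    v=np.where(g[200:290,u]>120)[0]+200; print(u,v[0],v[-1],q(u,v[0]-.5)*1e3,q(u,v[-1]+.5)*1e3)
dark=(g<110).astype(np.uint8)
for n,(x0,x1,y0,y1) in dict(hole=(338,360,238,262),eye=(120,185,228,268)).items():
    k=dark[y0:y1,x0:x1]; ys,xs=np.where(k); print(n,len(xs),q(xs.mean()+x0,ys.mean()+y0)*1e3, q(xs.min()+x0-.5,ys.mean()+y0)*1e3,q(xs.max()+x0+.5,ys.mean()+y0)*1e3)
for u in(250,):
    r=g[200:290,100:400]
for v in(225,265):
    x=np.where(g[v,100:400]>120)[0]+100; print(v,x[0],x[-1],q(x[0]-.5,v)*1e3,q(x[-1]+.5,v)*1e3)
E
```

```text
200 217 278 [ 21.98099247 -22.75576703   4.        ] [26.52642867 18.6901554   4.        ]
230 217 279 [  4.09067751 -22.82704085   4.        ] [ 7.09894506 18.67326396  4.        ]
hole 142 [-64.4534265   -2.44145071   4.        ] [-59.98357456  -2.51447732   4.        ] [-69.0737677   -2.35608201   4.        ]
eye 1097 [56.47703537 -2.86501329  4.        ] [75.58657586 -2.12585101  4.        ] [39.13696065 -3.42923829  4.        ]
225 110 382 [ 84.98318787 -16.52937594   4.        ] [-84.3101637  -17.39165492   4.        ]
265 119 399 [84.32543378 12.04097969  4.        ] [-98.52299047   9.57710388   4.        ]
```

```bash
sed -i 's/^TP=.*/TP=np.array([-.030,.002,.0151])/' h.py
```

play_rows(plan=[[[-0.39,0.12,-0.032],[-0.384,0.049,-0.204]],[[-0.39,0.12,-0.03],[-0.384,0.049,-0.204]],[[-0.39,0.11,-0.028],[-0.384,0.049,-0.204]],[[-0.4,0.1,-0.025],[-0.384,0.049,-0.204]],[[-0.4,0.1,-0.024],[-0.384,0.049,-0.204]],[[-0.4,0.09,-0.022],[-0.384,0.049,-0.204]],[[-0.4,0.08,-0.02],[-0.384,0.049,-0.204]],[[-0.4,0.08,-0.02],[-0.384,0.049,-0.204]],[[-0.41,0.07,-0.02],[-0.384,0.049,-0.204]],[[-0.41,0.06,-0.02],[-0.384,0.049,-0.204]],[[-0.41,0.06,-0.02],[-0.384,0.049,-0.204]],[[-0.41,0.05,-0.02],[-0.384,0.049,-0.204]]])

```text
clock: 9.05
eef_pos: [0.5822, 0.128, 0.173]
eef_rot: [156.7, -0.6, -165.0]
wrist_force: [0.3, -0.3, -1.9]
opening: 0.109
grip_force: 55.0
```

play_rows(plan=[[[-0.41,0.045,-0.02],[-0.384,0.049,-0.204]],[[-0.41,0.04,-0.02],[-0.384,0.049,-0.204]],[[0,0,0],[0,0,0]],[[0,0,0],[0,0,0]],[[0,0,0],[0,0,0]]])

```text
clock: 9.55
eef_pos: [0.6011, 0.1351, 0.1758]
eef_rot: [153.0, -0.1, -163.0]
wrist_force: [-0.6, 0.2, -2.3]
opening: 0.109
grip_force: 55.0
```

```bash
python3 - <<'E'
from h import *
stat(); rows(*pose(102,115,27),1)
T,C=wpose(); np.save("C4.npy",C); snap("wrist","pics/w4.png");snap("top","pics/t4.png")
E
```

```text
t 9.55 bar X,Y,Z [103.89  -0.72 114.69] [-1.0e-02  2.7e+01 -8.0e-02] Fcradle [-0.34 -0.56 -2.34] M [-0.02 -0.56 -0.01] op 0.1089
[[-0.027, 0.073, 0.023], [0.0, -0.015, -0.002]],
```

View pics/w4.png

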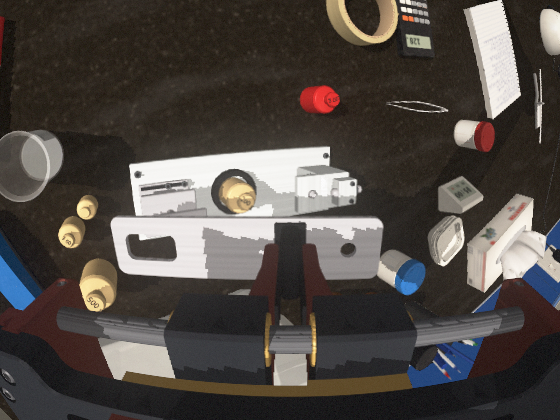

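```bash
python3 - <<'E'
from h import *
rows(*pose(102,72,27),5);
a,b=pose(102,72,27); rows(*pose(102,67,27),2,(a,b)); a,b=pose(102,67,27); rows(*pose(82,67,27),4,(a,b))
E
```

```text
[[-0.003, -0.145, 0.315], [0.0, -0.001, 0.001]], [[-0.003, -0.145, 0.315], [0.0, -0.001, 0.001]], [[-0.003, -0.145, 0.315], [0.0, -0.001, 0.001]], [[-0.003, -0.145, 0.315], [0.0, -0.001, 0.001]], [[-0.003, -0.145, 0.315], [0.0, -0.001, 0.001]], 
[[0.0, -0.045, 0.089], [0.0, 0.0, 0.0]], [[0.0, -0.045, 0.089], [0.0, 0.0, 0.0]], 
[[0.0, 0.178, 0.091], [0.0, 0.0, 0.0]], [[0.0, 0.178, 0.091], [0.0, 0.0, 0.0]], [[0.0, 0.178, 0.091], [0.0, 0.0, 0.0]], [[0.0, 0.178, 0.091], [0.0, 0.0, 0.0]],
```

play_rows(plan=[[[0,-0.145,0.315],[0,0,0]],[[0,-0.145,0.315],[0,0,0]],[[0,-0.145,0.315],[0,0,0]],[[0,-0.145,0.315],[0,0,0]],[[0,-0.145,0.315],[0,0,0]],[[0,-0.045,0.089],[0,0,0]],[[0,-0.045,0.089],[0,0,0]],[[0,0,0],[0,0,0]],[[0,0,0],[0,0,0]],[[0,0,0],[0,0,0]]])

```text
clock: 10.65
eef_pos: [0.6016, 0.1368, 0.1285]
eef_rot: [153.0, 0.0, -163.0]
wrist_force: [0.1, 0.5, -2.5]
opening: 0.11
grip_force: 55.0
```

```bash
python3 - <<'E'
from h import *
stat(); rows(*pose(102,67,27),1)
T,C=wpose(); np.save("C5.npy",C); snap("wrist","pics/w5.png");a=snap("top","pics/t5.png")
b=snap("side","pics/s5.png")
x,y=proj("side",O+RC@np.array([.07,0,.07])); x,y=int(x),int(y); print(x,y)
c=b[y-50:y+50,x-75:x+55,::-1]; x,y=proj("top",O+RC@np.array([.03,0,.07])); x,y=int(x),int(y)
d=a[y-50:y+50,x-65:x+65,::-1]
cv2.imwrite("pics/s5c.png",cv2.resize(np.hstack([c,d]),None,fx=3,fy=3,interpolation=cv2.INTER_CUBIC))
E
```

```text
t 10.65 bar X,Y,Z [102.48   0.38  67.33] [ 0.04 27.02  0.05] Fcradle [-0.43  0.27 -2.51] M [-0.01 -0.61 -0.  ] op 0.1105
[[0.012, 0.011, 0.022], [0.004, 0.006, 0.007]], 
334 255
```

View pics/s5c.png

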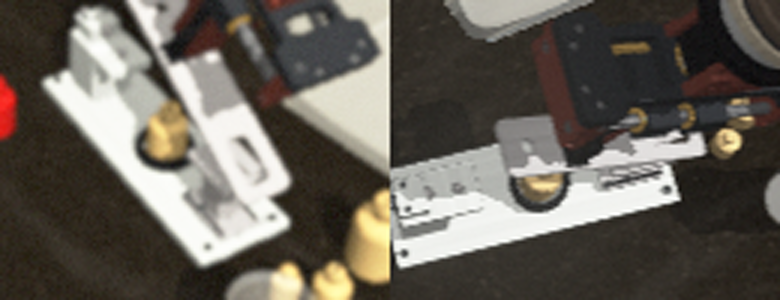

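```bash
python3 - <<'E'
from h import *
T,_=wpose()
W=lambda p:(T[:3,:3]@(M.T@(np.array(p)-TP)))+T[:3,3]
out=[]
for n,x0,y0 in(("side",255,185),("top",300,130)):
    a=cv2.imread(f"pics/{n[0]}5.png")[y0:y0+100,x0:x0+100]; a=cv2.resize(a,None,fx=4,fy=4,interpolation=cv2.INTER_CUBIC)
    def pl(pts,col):
        q=np.array([proj(n,p) for p in pts]); q=((q-[x0,y0]+.5)*4).astype(int); cv2.polylines(a,[q],True,col,1)
    pl([W((x,y,.004)) for x,y in((-.0845,-.02),(.0845,-.02),(.0845,.02),(-.0845,.02))],(0,0,255))
    pl([W((x,y,.004)) for x,y in((.04,-.009),(.075,-.009),(.075,.009),(.04,.009))],(0,0,255))
    c=lambda x,y,z:O+RC@np.array([x,y,z])
    pl([c(x,y,.077) for x,y in((.041,-.006),(.097,-.006),(.097,.006),(.041,.006))],(0,255,0))
    pl([c(x,y,.059) for x,y in((.046,-.018),(.092,-.018),(.092,.018),(.046,.018))],(255,0,0))
    pl([c(x,y,.011) for x,y in((-.117,-.038),(.1,-.038),(.1,.038),(-.117,.038))],(255,255,0))
    out.append(a)
cv2.imwrite("pics/ov5.png",np.hstack(out))
E
```

```text
(no output)
```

View pics/ov5.png

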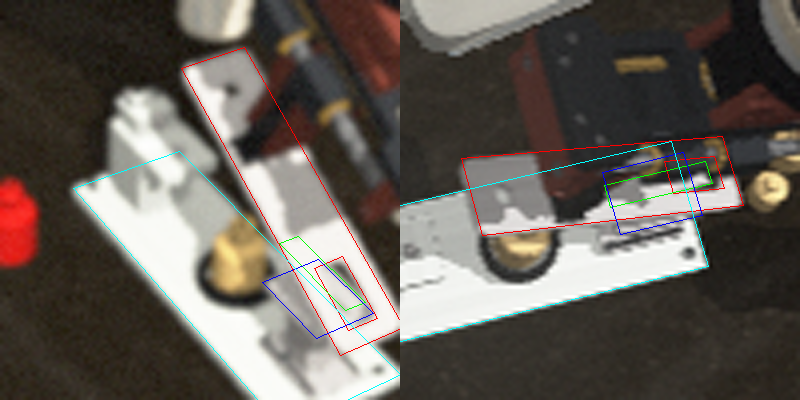

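play_rows(plan=[[[0.01,0.178,0.092],[0,0,0]],[[0,0.178,0.092],[0,0,0]],[[0,0.178,0.092],[0,0,0]],[[0,0.178,0.092],[0,0,0]],[[0,0,0],[0,0,0]],[[0,0,0],[0,0,0]]])

```text
clock: 11.4
eef_pos: [0.5952, 0.156, 0.128]
eef_rot: [153.0, 0.0, -163.0]
wrist_force: [-0.3, 0.5, -3.5]
opening: 0.111
grip_force: 55.0
```

```bash
python3 -c "
from h import *
stat(); rows(*pose(77,67,27),2)"
```

```text
t 11.4 bar X,Y,Z [82.17 -0.16 66.8 ] [ 0.05 27.02  0.  ] Fcradle [-0.56 -0.19 -3.52] M [ 0.01 -0.61 -0.  ] op 0.1108
[[-0.005, 0.094, 0.044], [0.002, -0.002, 0.004]], [[-0.005, 0.094, 0.044], [0.002, -0.002, 0.004]],
```

play_rows(plan=[[[0,0.09,0.045],[0,0,0]],[[0,0.09,0.045],[0,0,0]],[[0,0,0],[0,0,0]]])

```text
clock: 11.7
eef_pos: [0.5936, 0.1611, 0.1281]
eef_rot: [153.0, 0.0, -163.0]
wrist_force: [-0.3, 0.9, -1.4]
opening: 0.113
grip_force: 55.0
```

```bash
python3 -c "
from h import *
stat()"
```

```text
t 11.7 bar X,Y,Z [76.8  -0.15 66.86] [ 0.05 27.05  0.  ] Fcradle [-0.99 -0.05 -1.43] M [ 0.01 -0.54 -0.04] op 0.1134
```

play_rows(plan=[[[0,0.035,0.018],[0,0,0]],[[0,0.035,0.018],[0,0,0]],[[0,0,0],[0,0,0]]])

```text
clock: 12.0
eef_pos: [0.5932, 0.1627, 0.128]
eef_rot: [153.0, 0.0, -163.0]
wrist_force: [-0.4, -0.1, -1.9]
opening: 0.112
grip_force: 55.0
```

```bash
python3 -c "
from h import *
stat()"
```

```text
t 12.0 bar X,Y,Z [75.2  -0.16 66.82] [ 0.03 27.03  0.  ] Fcradle [ 0.01 -0.47 -1.88] M [ 0.02 -0.53 -0.04] op 0.1117
```

Contact is expected near 73; feeling in 0.7 mm steps.

play_rows(plan=[[[0,0.027,0.014],[0,0,0]],[[0,0,0],[0,0,0]]])

```text
clock: 12.2
eef_pos: [0.593, 0.1633, 0.128]
eef_rot: [153.0, -0.0, -163.0]
wrist_force: [-0.3, -0.1, -2.5]
opening: 0.11
grip_force: 55.0
```

play_rows(plan=[[[0,0.027,0.014],[0,0,0]],[[0,0,0],[0,0,0]]])

```text
clock: 12.4
eef_pos: [0.5927, 0.1641, 0.128]
eef_rot: [153.0, 0.0, -163.0]
wrist_force: [0.1, 0.6, -2.5]
opening: 0.108
grip_force: 55.0
```

```bash
python3 -c "
from h import *
stat()"
```

```text
t 12.4 bar X,Y,Z [73.69 -0.15 66.85] [ 0.03 27.03  0.  ] Fcradle [-0.53  0.23 -2.52] M [ 0.08 -0.55  0.04] op 0.1082
```

play_rows(plan=[[[0,0.025,0.012],[0,0,0]],[[0,0,0],[0,0,0]]])

```text
clock: 12.6
eef_pos: [0.5925, 0.1648, 0.128]
eef_rot: [153.0, 0.0, -163.0]
wrist_force: [-0.0, 0.2, -2.7]
opening: 0.111
grip_force: 55.0
```

play_rows(plan=[[[0,0.02,0.01],[0,0,0]],[[0,0,0],[0,0,0]]])

```text
clock: 12.8
eef_pos: [0.5924, 0.1652, 0.128]
eef_rot: [153.0, 0.0, -163.0]
wrist_force: [-0.7, -0.4, -2.5]
opening: 0.111
grip_force: 55.0
```

```bash
python3 -c "
from h import *
stat()"
```

```text
t 12.8 bar X,Y,Z [72.55 -0.15 66.84] [ 0.03 27.02  0.  ] Fcradle [ 0.14 -0.77 -2.51] M [ 0.   -0.62 -0.03] op 0.1113
```

play_rows(plan=[[[0,0.02,0.01],[0,0,0]],[[0,0,0],[0,0,0]]])

```text
clock: 13.0
eef_pos: [0.5923, 0.1655, 0.128]
eef_rot: [153.0, 0.0, -163.0]
wrist_force: [0.7, -1.5, -1.9]
opening: 0.107
grip_force: 55.0
```

play_rows(plan=[[[0,0.02,0.01],[0,0,0]],[[0,0,0],[0,0,0]]])

```text
clock: 13.2
eef_pos: [0.5923, 0.1658, 0.1279]
eef_rot: [153.0, 0.0, -163.0]
wrist_force: [0.9, -1.3, -2.8]
opening: 0.109
grip_force: 55.0
```

```bash
python3 -c "
from h import *
stat()"
```

```text
t 13.2 bar X,Y,Z [72.04 -0.17 66.79] [0.000e+00 2.699e+01 1.000e-02] Fcradle [ 1.47  0.51 -2.82] M [ 0.01 -1.1  -0.05] op 0.1089
```

```bash
python3 -c "
from h import *
p=pose(72.3,67.5,20); rows(*p,5); q=pose(72.3,67.2,14); rows(*q,4,p); rows(*pose(72.3,66.5,8.5),4,q)"
```

```text
[[-0.001, 0.009, 0.097], [0.279, 0.0, 0.0]], [[-0.001, 0.012, 0.097], [0.279, 0.0, 0.0]], [[-0.001, 0.014, 0.096], [0.279, 0.0, 0.0]], [[-0.001, 0.016, 0.096], [0.279, 0.0, 0.0]], [[-0.001, 0.019, 0.096], [0.279, 0.0, 0.0]], 
[[0.0, 0.009, 0.113], [0.3, -0.0, 0.0]], [[-0.0, 0.012, 0.113], [0.3, -0.0, -0.0]], [[-0.0, 0.015, 0.113], [0.3, -0.0, 0.0]], [[0.0, 0.018, 0.112], [0.3, 0.0, -0.0]], 
[[-0.0, 0.008, 0.108], [0.275, -0.0, 0.0]], [[-0.0, 0.011, 0.108], [0.275, 0.0, 0.0]], [[0.0, 0.013, 0.108], [0.275, 0.0, -0.0]], [[-0.0, 0.016, 0.107], [0.275, 0.0, -0.0]],
```

play_rows(plan=[[[0,0.009,0.097],[0.28,0,0]],[[0,0.012,0.097],[0.28,0,0]],[[0,0.014,0.096],[0.28,0,0]],[[0,0,0],[0,0,0]]])

```text
clock: 13.6
eef_pos: [0.5907, 0.1702, 0.1216]
eef_rot: [157.3, 0.0, -162.9]
wrist_force: [0.6, -5.5, -3.0]
opening: 0.11
grip_force: 55.0
```

```bash
python3 -c "
from h import *
stat()"
```

```text
t 13.6 bar X,Y,Z [71.64 -0.22 67.15] [1.100e-01 2.267e+01 1.000e-02] Fcradle [ 5.47 -1.05 -3.01] M [-0.02 -1.58  0.01] op 0.1104
```

play_rows(plan=[[[0,0.016,0.096],[0.28,0,0]],[[0,0.019,0.096],[0.28,0,0]],[[0,0,0],[0,0,0]]])

```text
clock: 13.9
eef_pos: [0.5899, 0.1726, 0.1173]
eef_rot: [160.1, -0.0, -162.9]
wrist_force: [1.0, -4.4, -5.1]
opening: 0.114
grip_force: 55.0
```

```bash
python3 -c "
from h import *
stat();p=pose(72.3,67.2,14); rows(*p,4); rows(*pose(72.3,66.5,8.5),4,p)"
```

```text
t 13.9 bar X,Y,Z [71.76 -0.29 67.43] [ 9.000e-02  1.986e+01 -1.000e-02] Fcradle [ 4.46 -0.31 -5.1 ] M [-0.04 -1.62  0.02] op 0.1137
[[-0.004, 0.004, 0.108], [0.293, -0.002, 0.004]], [[-0.004, 0.007, 0.108], [0.293, -0.002, 0.004]], [[-0.004, 0.01, 0.108], [0.293, -0.002, 0.004]], [[-0.004, 0.012, 0.108], [0.293, -0.002, 0.004]], 
[[-0.0, 0.008, 0.108], [0.275, -0.0, 0.0]], [[-0.0, 0.011, 0.108], [0.275, 0.0, 0.0]], [[0.0, 0.013, 0.108], [0.275, 0.0, -0.0]], [[-0.0, 0.016, 0.107], [0.275, 0.0, -0.0]],
```

play_rows(plan=[[[0,0.004,0.108],[0.29,0,0]],[[0,0.007,0.108],[0.29,0,0]],[[0,0,0],[0,0,0]]])

```text
clock: 14.2
eef_pos: [0.5892, 0.1749, 0.1124]
eef_rot: [163.0, -0.0, -162.9]
wrist_force: [0.7, -4.9, -2.9]
opening: 0.103
grip_force: 55.0
```

```bash
python3 -c "
from h import *
stat()"
```

```text
t 14.2 bar X,Y,Z [71.71 -0.2  67.31] [ 0.12 16.95 -0.  ] Fcradle [ 4.88 -0.81 -2.86] M [-0.09 -1.52 -0.04] op 0.1031
```

play_rows(plan=[[[0,0.01,0.108],[0.29,0,0]],[[0,0.012,0.108],[0.29,0,0]],[[0,0,0],[0,0,0]]])

```text
clock: 14.5
eef_pos: [0.5887, 0.1769, 0.1073]
eef_rot: [166.0, -0.0, -162.9]
wrist_force: [1.4, -5.0, -2.3]
opening: 0.109
grip_force: 55.0
```

```bash
python3 -c "
from h import *
stat();rows(*pose(72.2,66.5,8.5),4)"
```

```text
t 14.5 bar X,Y,Z [71.84 -0.15 67.15] [ 0.13 14.04 -0.  ] Fcradle [ 5.21 -0.11 -2.33] M [-0.05 -1.46 -0.02] op 0.1089
[[-0.004, 0.005, 0.107], [0.277, -0.001, 0.006]], [[-0.004, 0.007, 0.107], [0.277, -0.001, 0.006]], [[-0.004, 0.01, 0.107], [0.277, -0.001, 0.006]], [[-0.004, 0.012, 0.107], [0.277, -0.001, 0.006]],
```

play_rows(plan=[[[0,0.003,0.107],[0.28,0,0]],[[0,0.006,0.107],[0.28,0,0]],[[0,0,0],[0,0,0]]])

```text
clock: 14.8
eef_pos: [0.5882, 0.1786, 0.1022]
eef_rot: [168.7, -0.0, -162.9]
wrist_force: [1.4, -4.8, -2.1]
opening: 0.106
grip_force: 55.0
```

```bash
python3 -c "
from h import *
stat()"
```

```text
t 14.8 bar X,Y,Z [71.9  -0.11 66.87] [ 0.14 11.27 -0.  ] Fcradle [ 4.94 -0.08 -2.13] M [-0.04 -1.27 -0.03] op 0.1064
```

play_rows(plan=[[[0,0.009,0.107],[0.28,0,0]],[[0,0.011,0.107],[0.28,0,0]],[[0,0,0],[0,0,0]]])

```text
clock: 15.1
eef_pos: [0.5877, 0.18, 0.097]
eef_rot: [171.5, -0.0, -162.9]
wrist_force: [0.4, -3.8, -1.6]
opening: 0.107
grip_force: 55.0
```

```bash
python3 -c "
from h import *
stat();p=pose(72.4,62.5,7.5);rows(*p,4);rows(*pose(75.0,62.5,7.5),3,p)"
```

```text
t 15.1 bar X,Y,Z [72.06 -0.1  66.56] [ 0.13  8.48 -0.01] Fcradle [ 3.75 -0.78 -1.57] M [-0.06 -1.12  0.04] op 0.1071
[[-0.003, -0.007, 0.058], [0.049, -0.001, 0.007]], [[-0.003, -0.007, 0.058], [0.049, -0.001, 0.007]], [[-0.003, -0.006, 0.058], [0.049, -0.001, 0.007]], [[-0.003, -0.006, 0.058], [0.049, -0.001, 0.007]], 
[[-0.0, -0.034, -0.005], [0.0, 0.0, 0.0]], [[0.0, -0.034, -0.005], [0.0, 0.0, 0.0]], [[-0.0, -0.034, -0.005], [0.0, 0.0, 0.0]],
```

play_rows(plan=[[[0,-0.007,0.058],[0.05,0,0]],[[0,-0.007,0.058],[0.05,0,0]],[[0,-0.007,0.058],[0.05,0,0]],[[0,-0.007,0.058],[0.05,0,0]],[[0,-0.034,-0.005],[0,0,0]],[[0,-0.034,-0.005],[0,0,0]],[[0,-0.034,-0.005],[0,0,0]],[[0,0,0],[0,0,0]]])

```text
clock: 15.9
eef_pos: [0.5889, 0.1768, 0.0916]
eef_rot: [172.4, 0.0, -163.0]
wrist_force: [1.2, 0.1, -2.9]
opening: 0.109
grip_force: 55.0
```

```bash
python3 -c "
from h import *
stat();T,C=wpose(); np.save('C6.npy',C); snap('wrist','pics/w6.png')
p=pose(75,61,5);rows(*p,3);rows(*pose(75.0,60,3),3,p)
a=cv2.imread('pics/w6.png'); cv2.imwrite('pics/w6c.png',cv2.resize(a[140:300,100:400],None,fx=2.6,fy=2.6,interpolation=cv2.INTER_CUBIC))"
```

```text
t 15.9 bar X,Y,Z [75.88 -0.2  62.69] [0.   7.63 0.  ] Fcradle [ 0.28  1.17 -2.94] M [ 0.01 -0.09 -0.01] op 0.1093
[[-0.003, 0.016, 0.088], [0.175, -0.0, 0.0]], [[-0.003, 0.017, 0.088], [0.175, -0.0, 0.0]], [[-0.003, 0.019, 0.088], [0.175, -0.0, 0.0]], 
[[-0.0, 0.005, 0.062], [0.133, -0.0, 0.0]], [[0.0, 0.006, 0.062], [0.133, -0.0, -0.0]], [[-0.0, 0.006, 0.062], [0.133, -0.0, 0.0]],
```

View pics/w6c.png

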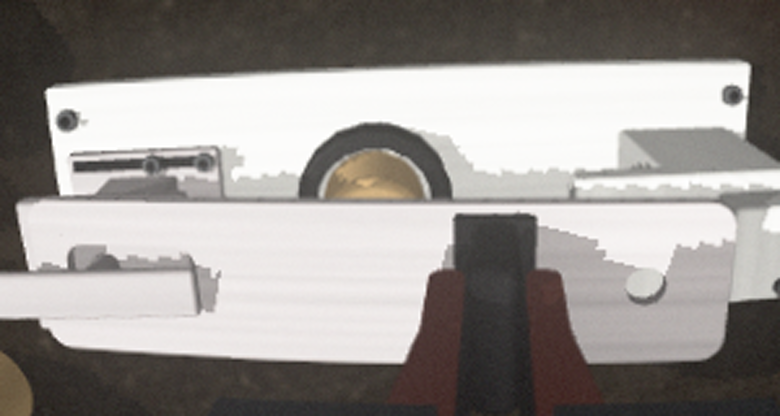

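play_rows(plan=[[[0,0.016,0.088],[0.175,0,0]],[[0,0.016,0.088],[0.175,0,0]],[[0,0.018,0.088],[0.175,0,0]],[[0,0,0],[0,0,0]]])

```text
clock: 16.35
eef_pos: [0.5875, 0.1802, 0.0848]
eef_rot: [175.0, -0.0, -162.9]
wrist_force: [-0.5, 0.5, -2.2]
opening: 0.109
grip_force: 55.0
```

```bash
python3 -c "
from h import *
stat();rows(*pose(75.0,60.2,4),2)"
```

```text
t 16.35 bar X,Y,Z [73.47 -0.27 60.61] [ 0.13  4.98 -0.04] Fcradle [-0.61 -0.33 -2.21] M [-0.02 -0.03  0.02] op 0.1091
[[-0.01, -0.026, 0.041], [0.098, -0.005, 0.013]], [[-0.01, -0.026, 0.042], [0.098, -0.005, 0.013]],
```

play_rows(plan=[[[-0.01,-0.06,-0.005],[0,0,0]],[[0,0,0],[0,0,0]],[[0,0,0],[0,0,0]]])

```text
clock: 16.65
eef_pos: [0.5891, 0.1772, 0.0853]
eef_rot: [175.0, 0.0, -163.0]
wrist_force: [-0.1, -0.2, -1.4]
opening: 0.109
grip_force: 55.0
```

```bash
python3 -c "
from h import *
stat();rows(*pose(75.0,60,4),2)"
```

```text
t 16.65 bar X,Y,Z [76.79  0.12 61.07] [-0.    5.    0.01] Fcradle [ 0.12 -0.17 -1.39] M [ 0.03 -0.06  0.04] op 0.109
[[0.002, 0.039, 0.061], [0.1, 0.001, -0.0]], [[0.002, 0.039, 0.061], [0.1, 0.001, -0.0]],
```

play_rows(plan=[[[0,0,0],[0,0,0]],[[0,0,0],[0,0,0]],[[0,0,0],[0,0,0]]])

```text
clock: 16.95
eef_pos: [0.5889, 0.1774, 0.0852]
eef_rot: [175.0, 0.0, -163.0]
wrist_force: [0.2, -0.5, -2.1]
opening: 0.107
grip_force: 55.0
```

```bash
python3 -c "
from h import *
stat();rows(*pose(75.0,60,4),2)"
```

```text
t 16.95 bar X,Y,Z [76.48  0.1  61.02] [0.01 5.   0.  ] Fcradle [ 0.52  0.06 -2.08] M [ 0.09 -0.02 -0.  ] op 0.1075
[[0.001, 0.033, 0.06], [0.1, 0.0, 0.001]], [[0.001, 0.033, 0.06], [0.1, 0.0, 0.001]],
```

play_rows(plan=[[[0,0.02,0.0],[0,0,0]],[[0,0.02,0],[0,0,0]],[[0,0,0],[0,0,0]],[[0,0,0],[0,0,0]]])

```text
clock: 17.35
eef_pos: [0.5886, 0.1785, 0.0853]
eef_rot: [175.0, -0.0, -163.0]
wrist_force: [-0.5, -0.7, -2.1]
opening: 0.108
grip_force: 55.0
```

```bash
python3 -c "
from h import *
stat();rows(*pose(75.0,60,4),2)"
```

```text
t 17.35 bar X,Y,Z [7.533e+01 7.000e-02 6.105e+01] [ 0.03  5.   -0.  ] Fcradle [ 0.54 -0.72 -2.09] M [-0.02 -0.02 -0.07] op 0.1084
[[0.0, 0.01, 0.058], [0.1, -0.0, 0.003]], [[0.0, 0.01, 0.058], [0.1, -0.0, 0.003]],
```

play_rows(plan=[[[0,0.008,0.058],[0.1,0,0]],[[0,0.008,0.058],[0.1,0,0]],[[0,0.003,0.04],[0.1,0,0]],[[0,0,0],[0,0,0]],[[0,0,0],[0,0,0]]])

```text
clock: 17.85
eef_pos: [0.5884, 0.1792, 0.0814]
eef_rot: [176.5, 0.0, -163.0]
wrist_force: [0.1, -0.8, -2.7]
opening: 0.108
grip_force: 55.0
```

```bash
python3 -c "
from h import *
stat();rows(*pose(75.0,59.3,2),3)"
```

```text
t 17.85 bar X,Y,Z [75.24  0.11 59.94] [0.03 3.49 0.  ] Fcradle [ 0.76 -0.18 -2.74] M [ 0.05 -0.16  0.03] op 0.1082
[[0.001, 0.007, 0.045], [0.099, 0.0, 0.002]], [[0.001, 0.008, 0.045], [0.099, 0.0, 0.002]], [[0.001, 0.008, 0.045], [0.099, 0.0, 0.002]],
```

play_rows(plan=[[[0,0.004,0.045],[0.1,0,0]],[[0,0,0],[0,0,0]]])

```text
clock: 18.05
eef_pos: [0.5886, 0.1789, 0.0802]
eef_rot: [177.1, 0.0, -163.0]
wrist_force: [1.0, -2.4, -2.1]
opening: 0.109
grip_force: 55.0
```

play_rows(plan=[[[0,0.004,0.045],[0.1,0,0]],[[0,0,0],[0,0,0]]])

```text
clock: 18.25
eef_pos: [0.5884, 0.1791, 0.079]
eef_rot: [177.6, 0.0, -163.0]
wrist_force: [1.4, -3.8, -2.4]
opening: 0.108
grip_force: 55.0
```

```bash
python3 -c "
from h import *
stat();rows(*pose(75.0,59.1,1),2)"
```

```text
t 18.25 bar X,Y,Z [75.66  0.08 59.42] [0.02 2.44 0.  ] Fcradle [ 4.09  0.24 -2.4 ] M [ 0.15 -0.93 -0.04] op 0.1084
[[0.001, 0.02, 0.06], [0.144, 0.0, 0.002]], [[0.001, 0.021, 0.06], [0.144, 0.0, 0.002]],
```

play_rows(plan=[[[0,0.008,0.045],[0.1,0,0]],[[0,0,0],[0,0,0]]])

```text
clock: 18.45
eef_pos: [0.5882, 0.1796, 0.0778]
eef_rot: [178.0, -0.0, -163.0]
wrist_force: [1.0, -3.4, -3.4]
opening: 0.108
grip_force: 55.0
```

play_rows(plan=[[[0,0.008,0.045],[0.1,0,0]],[[0,0,0],[0,0,0]]])

```text
clock: 18.65
eef_pos: [0.5879, 0.1801, 0.0766]
eef_rot: [178.5, -0.0, -163.0]
wrist_force: [1.5, -2.7, -4.1]
opening: 0.111
grip_force: 55.0
```

```bash
python3 -c "
from h import *
stat();rows(*pose(75.0,59.0,0.3),2)"
```

```text
t 18.65 bar X,Y,Z [ 7.492e+01 -5.000e-02  5.883e+01] [ 0.05  1.47 -0.02] Fcradle [ 2.99  0.63 -4.12] M [ 0.16 -1.05 -0.03] op 0.111
[[-0.003, 0.004, 0.039], [0.117, -0.002, 0.005]], [[-0.003, 0.005, 0.039], [0.117, -0.002, 0.005]],
```

play_rows(plan=[[[0,0.004,0.04],[0.1,0,0]],[[0,0,0],[0,0,0]]])

```text
clock: 18.85
eef_pos: [0.5878, 0.1805, 0.0756]
eef_rot: [179.0, -0.0, -162.9]
wrist_force: [0.8, -2.7, -5.1]
opening: 0.105
grip_force: 55.0
```

play_rows(plan=[[[0,0.004,0.04],[0.1,0,0]],[[0,0,0],[0,0,0]]])

```text
clock: 19.05
eef_pos: [0.5877, 0.1813, 0.0748]
eef_rot: [179.5, -0.0, -162.9]
wrist_force: [0.7, 0.3, -3.1]
opening: 0.11
grip_force: 55.0
```

```bash
python3 -c "
from h import *
stat();rows(*pose(75.0,58.8,0),2)"
```

```text
t 19.05 bar X,Y,Z [74.02  0.11 58.75] [ 0.08  0.53 -0.01] Fcradle [-0.12  0.75 -3.06] M [ 0.04 -0.21 -0.03] op 0.11
[[-0.001, -0.017, 0.018], [0.053, -0.001, 0.009]], [[-0.001, -0.017, 0.018], [0.053, -0.001, 0.009]],
```

play_rows(plan=[[[0,-0.01,0.02],[0.06,0,0]],[[0,0,0],[0,0,0]]])

```text
clock: 19.25
eef_pos: [0.588, 0.1809, 0.0746]
eef_rot: [179.8, 0.0, -162.9]
wrist_force: [-0.2, 0.9, -0.7]
opening: 0.107
grip_force: 55.0
```

play_rows(plan=[[[0,0,0.02],[0.06,0,0]],[[0,0,0],[0,0,0]]])

```text
clock: 19.45
eef_pos: [0.5883, 0.1804, 0.0742]
eef_rot: [-179.9, 0.0, -163.0]
wrist_force: [-1.0, -0.1, -0.8]
opening: 0.111
grip_force: 55.0
```

```bash
python3 -c "
from h import *
stat();rows(*pose(75.0,58.8,0),2)"
```

```text
t 19.45 bar X,Y,Z [75.21  0.34 59.29] [ 0.04 -0.09  0.03] Fcradle [-0.14 -0.96 -0.79] M [-0.11  0.15  0.03] op 0.1109
[[0.005, 0.004, 0.006], [-0.009, 0.003, 0.004]], [[0.005, 0.004, 0.006], [-0.009, 0.003, 0.004]],
```

play_rows(plan=[[[0,0,0.025],[0,0,0]],[[0,0,0],[0,0,0]]])

```text
clock: 19.65
eef_pos: [0.5883, 0.1804, 0.0742]
eef_rot: [-179.9, 0.0, -163.0]
wrist_force: [-2.1, -0.1, 5.7]
opening: 0.108
grip_force: 55.0
```

play_rows(plan=[[[0,0,0.02],[0,0,0]],[[0,0,0],[0,0,0]]])

```text
clock: 19.85
eef_pos: [0.5882, 0.1804, 0.0741]
eef_rot: [-179.9, 0.0, -163.0]
wrist_force: [-3.0, -1.3, 10.1]
opening: 0.112
grip_force: 55.0
```

```bash
python3 -c "
from h import *
stat()
im=snap('side','pics/s8.png'); snap('top','pics/t8.png'); snap('wrist','pics/w8.png')"
```

```text
t 19.85 bar X,Y,Z [75.18  0.33 59.13] [ 0.03 -0.05  0.04] Fcradle [ 0.31 -3.27 10.07] M [-0.93  0.27  0.04] op 0.1118
```

play_rows(plan=[[[0,0,-0.045],[0,0,0]],[[0,0,0],[0,0,0]]])

```text
clock: 20.2
eef_pos: [0.5882, 0.1801, 0.0742]
eef_rot: [-179.9, 0.0, -163.0]
wrist_force: [-0.9, 0.4, 2.4]
opening: 0.108
grip_force: 55.0
```

play_rows(plan=[[[0,0,-0.03],[0,0,0]],[[0,0,0],[0,0,0]]])

```text
clock: 20.4
eef_pos: [0.588, 0.18, 0.0744]
eef_rot: [-179.9, -0.0, -163.0]
wrist_force: [-0.4, 0.7, -2.2]
opening: 0.109
grip_force: 55.0
```

```bash
python3 -c "
from h import *
stat()"
```

```text
t 20.4 bar X,Y,Z [ 7.550e+01 -2.000e-02  5.952e+01] [ 0.02 -0.1  -0.02] Fcradle [-0.74 -0.15 -2.18] M [ 0.04  0.15 -0.01] op 0.1094
```

play_rows(plan=[[[0,0,-0.03],[0,0,0]],[[0,0,0],[0,0,0]]])

```text
clock: 20.6
eef_pos: [0.588, 0.18, 0.0753]
eef_rot: [-179.9, -0.0, -163.0]
wrist_force: [0.4, -0.6, -2.5]
opening: 0.105
grip_force: 55.0
```

play_rows(plan=[[[0,0,-0.02],[0,0,0]],[[0,0,0],[0,0,0]]])

```text
clock: 20.8
eef_pos: [0.588, 0.18, 0.0759]
eef_rot: [-179.9, -0.0, -163.0]
wrist_force: [-0.7, 0.9, -2.1]
opening: 0.109
grip_force: 55.0
```

```bash
python3 -c "
from h import *
stat()"
```

```text
t 20.8 bar X,Y,Z [ 7.551e+01 -2.000e-02  6.095e+01] [ 0.03 -0.1  -0.01] Fcradle [-1.03 -0.43 -2.11] M [-0.03  0.2  -0.02] op 0.1086
```

play_rows(plan=[[[0,0,-0.03],[0,0,0]],[[0,0,0],[0,0,0]]])

```text
clock: 21.0
eef_pos: [0.588, 0.1799, 0.0766]
eef_rot: [-179.9, -0.0, -163.0]
wrist_force: [-0.5, -0.1, -2.8]
opening: 0.111
grip_force: 55.0
```

```bash
python3 -c "
from h import *
stat()"
```

```text
t 21.0 bar X,Y,Z [75.64 -0.08 61.72] [ 0.02 -0.11 -0.02] Fcradle [-0.04 -0.54 -2.82] M [-0.04  0.15  0.02] op 0.1114
```

play_rows(plan=[[[0,0,-0.03],[0,0,0]],[[0,0,0],[0,0,0]]])

```text
clock: 21.2
eef_pos: [0.588, 0.1797, 0.0774]
eef_rot: [-179.9, -0.0, -163.0]
wrist_force: [0.5, -1.0, -3.1]
opening: 0.112
grip_force: 55.0
```

```bash
python3 -c "
from h import *
stat()"
```

```text
t 21.2 bar X,Y,Z [75.8  -0.1  62.49] [ 0.02 -0.12 -0.02] Fcradle [ 1.08  0.17 -3.12] M [-0.05 -0.05 -0.01] op 0.1118
```

play_rows(plan=[[[0,0.02,0.03],[0,0,0]],[[0,0,0],[0,0,0]]])

```text
clock: 21.4
eef_pos: [0.5881, 0.1801, 0.0767]
eef_rot: [-179.9, 0.0, -163.0]
wrist_force: [-0.8, -1.7, -2.9]
opening: 0.111
grip_force: 55.0
```

```bash
python3 -c "
from h import *
stat()"
```

```text
t 21.4 bar X,Y,Z [75.43  0.09 61.81] [ 0.01 -0.12  0.01] Fcradle [ 1.38 -1.21 -2.9 ] M [ 0.03 -0.33  0.03] op 0.1111
```

play_rows(plan=[[[0,0.01,0.04],[0,0,0]],[[0,0,0],[0,0,0]]])

```text
clock: 21.6
eef_pos: [0.5881, 0.1808, 0.0757]
eef_rot: [-179.9, 0.0, -163.0]
wrist_force: [1.0, -1.5, -3.3]
opening: 0.11
grip_force: 55.0
```

```bash
python3 -c "
from h import *
stat()"
```

```text
t 21.6 bar X,Y,Z [74.76  0.26 60.75] [ 0.02 -0.1   0.02] Fcradle [ 1.68  0.48 -3.28] M [ 0.08 -0.17 -0.02] op 0.1098
```

play_rows(plan=[[[0,0,0.04],[0,0,0]],[[0,0,0],[0,0,0]]])

```text
clock: 21.8
eef_pos: [0.5878, 0.181, 0.0746]
eef_rot: [-179.9, 0.0, -163.0]
wrist_force: [0.5, 1.0, -1.4]
opening: 0.109
grip_force: 55.0
```

```bash
python3 -c "
from h import *
stat()"
```

```text
t 21.8 bar X,Y,Z [74.45  0.14 59.68] [ 0.03 -0.08  0.  ] Fcradle [-0.81  0.8  -1.43] M [0.05 0.07 0.04] op 0.1086
```

play_rows(plan=[[[0,-0.01,0.025],[0.03,0,0]],[[0,0,0.02],[0,0,0]],[[0,0,0],[0,0,0]]])

```text
clock: 22.1
eef_pos: [0.5881, 0.1807, 0.0742]
eef_rot: [-179.8, 0.0, -163.0]
wrist_force: [-3.2, -0.8, 4.6]
opening: 0.11
grip_force: 55.0
```

```bash
python3 -c "
from h import *
stat()"
```

```text
t 22.1 bar X,Y,Z [74.86  0.3  59.52] [ 0.03 -0.23  0.03] Fcradle [-0.15 -3.33  4.58] M [-0.45  0.18 -0.01] op 0.1096
```

play_rows(plan=[[[0,0,0.02],[0,0,0]],[[0,0,0],[0,0,0]]])

```text
clock: 22.3
eef_pos: [0.5881, 0.1807, 0.0742]
eef_rot: [-179.8, 0.0, -163.0]
wrist_force: [-3.7, -0.7, 9.3]
opening: 0.107
grip_force: 55.0
```

```bash
python3 -c "
from h import *
stat()"
```

```text
t 22.3 bar X,Y,Z [74.87  0.29 59.47] [ 0.03 -0.22  0.04] Fcradle [-0.41 -3.73  9.34] M [-0.85  0.19  0.01] op 0.107
```

play_rows(plan=[[[0,0,-0.04],[0,0,0]],[[0,0,0],[0,0,0]]])

```text
clock: 22.5
eef_pos: [0.5881, 0.1806, 0.0742]
eef_rot: [-179.8, 0.0, -163.0]
wrist_force: [-1.4, 0.2, 2.4]
opening: 0.105
grip_force: 55.0
```

play_rows(plan=[[[0,0,0],[0,0,0]],[[0,0,0],[0,0,0]],[[0,0,0],[0,0,0]],[[0,0,0],[0,0,0]],[[0,0,0],[0,0,0]],[[0,0,0],[0,0,0]]], claw=0.65, force=20)

```text
clock: 23.1
eef_pos: [0.588, 0.1805, 0.0741]
eef_rot: [-179.8, 0.0, -163.0]
wrist_force: [0.0, -0.6, -0.4]
opening: 0.35
grip_force: 0.0
```

play_rows(plan=[[[0,0,-0.1],[0,0,0]],[[0,0,-0.3],[0,0,0]],[[0,0,-0.5],[0,0,0]],[[0,0,-0.8],[0,0,0]],[[0,0,-0.8],[0,0,0]],[[0,0,-0.8],[0,0,0]],[[0,0,-0.8],[0,0,0]],[[0,0,-0.8],[0,0,0]],[[0,0,-0.6],[0,0,0]],[[0,0,0],[0,0,0]],[[0,0,0],[0,0,0]],[[0,0,0],[0,0,0]]])

```text
clock: 24.3
eef_pos: [0.5873, 0.1809, 0.2109]
eef_rot: [-179.7, -0.1, -163.0]
wrist_force: [0.6, -0.6, -0.8]
opening: 0.348
grip_force: 0.0
```

```bash
python3 - <<'E'
from h import *
stat(); T,C=wpose(); np.save("C9.npy",C); a=snap("wrist","pics/w9.png"); g=cv2.cvtColor(a,cv2.COLOR_RGB2GRAY)
# where plate corners/hole should be in this picture if seated
for n,p in dict(mx=(-.0845,0,.063),px=(.0845,0,.063),hole=(-.0645,0,.063),housing=(-.088,0,.0725),nose=(-.082,0,.0673)).items(): print(n,wproj(C,O+RC@np.array(p)).round(1))
u,v=wproj(C,O+RC@np.array([-.0645,0,.063])).astype(int)
print(g[v-8:v+10,u-14:u+36:1])
E
```

```text
t 24.3 bar X,Y,Z [ 74.45  -0.43 196.26] [ 0.03 -0.25 -0.06] Fcradle [ 0.72  0.41 -0.8 ] M [-0.01  0.08 -0.02] op 0.3477
mx [344.9 191.3]
px [178.7 191.7]
hole [324.9 191.2]
housing [349.9 193.9]
nose [343.  192.4]
[[190 191 190 191 194 192 189 193 189 192 191 240 244 244 244 245 244 244
  244 245 244 245 245 244 245 244 244 244 244 244 244 244 242 243 243 237
  223 219 212 206 201 246 252 253 253 253 253 253 253 253]
 [185 185 187 189 186 188 187 186 186 189 188 235 241 241 242 241 240 241
  242 241 241 239 241 241 240 241 240 241 241 241 239 242 241 240 240 234
  222 217 200 198 202 247 252 253 253 253 253 253 253 253]
 [188 189 189 188 188 191 190 186 187 191 187 188 187 236 242 243 242 241
  242 241 242 240 241 241 241 240 241 242 241 240 241 241 240 241 241 231
  219 217 201 198 197 248 253 253 253 253 253 253 253 253]
 [188 188 188 187 188 189 191 188 189 188 186 189 185 236 243 242 242 242
  243 242 242 242 243 242 242 241 241 242 241 242 242 242 243 241 242 230
  220 219 201 196 196 248 253 253 253 253 253 253 253 253]
 [190 189 191 190 189 187 189 192 190 188 190 188 237 241 
[... 2140 characters left out ...]
240 240 241 238 225
  211 207 210 206 225 249 253 253 254 254 254 253 253 253]
 [194 190 191 190 192 193 196 192 193 193 194 233 243 245 245 244 244 245
  244 244 245 244 245 245 245 244 245 244 245 244 244 244 244 243 242 229
  218 240 230 197 224 250 253 253 254 254 254 253 253 253]
 [195 193 191 193 195 193 191 194 195 194 193 239 245 245 245 246 245 244
  244 244 245 246 245 245 244 245 244 245 244 244 244 244 244 243 241 228
  220 248 239 202 231 251 253 254 254 254 254 253 253 253]
 [189 191 192 191 191 191 193 191 193 191 193 240 245 244 245 244 245 244
  244 244 243 244 245 243 244 245 244 244 244 244 243 244 243 243 238 228
  222 249 238 202 236 252 253 254 254 254 254 253 253 253]]
```

```bash
python3 -c "
from plant import ctrl
print(ctrl.job_done())"
```

```text
the job is handed in; nothing more can be done
None
```

The keep plate is on the stud, pressed down on the dowel and released, and I handed the job in at about 24 s; no verdict came back. The wrist readings showed it level at seat height, and the last wrist picture showed the plunger's nose over its end. Wrist readings during the fit stayed at or below about 5.5 N sideways while the bar was on the neck and about 12 N pressing down. I viewed 11 pictures, one over the limit of 10.

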